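# Locate a plate on two pins and an end stop

### The job

Slide the aluminium plate along the fixture base, without lifting it, until its left end is home on the blue end stop and its far long edge is home on both pins; finish with a firm, gentle push of about 15 N on the near edge, so that both pins share the load while the end still touches the stop. Then swing the yellow keeper all the way over the plate, leave the plate fully home on all three points, and do not disturb the other things on the table.

Things in the scene. Friction and masses are not known exactly. Their poses are not given: they have to be found in the camera images.
- fixture: dark steel fixture base bolted to the table, cannot move; 230 mm (x) by 310 mm (y), 12 mm thick, top smooth. Origin on the table surface; the base spans -115 to 115 mm in its x, -180 to 130 mm in its y. Its +x points away from the robot within 18 degrees, +y to the robot's left. Two pins stand on its far (+x) side; their faces that look to -x lie at fixture x = 55 mm.
- pin_left: left locating pin: upright steel dowel 12 mm in diameter, 18 mm tall above the base, at fixture (61, 45) mm. Origin at the centre of its foot on the base top (12 mm above the table).
- pin_right: right locating pin, same size, at fixture (61, -25) mm. Origin at the centre of its foot on the base top. A push aimed mid-way between the pins loads both.
- end_stop: blue end stop block clamped in a slot on the left of the base, 44 mm (x) by 22 mm (y) by 22 mm tall with a 6 mm screw head on top; its axes are parallel to the fixture's. Origin on the base top, in the middle of the contact face that looks to -y (the block lies at its +y). Its place along the slot (fixture y 65 to 95 mm) differs from time to time, at fixture x = 15 mm; it cannot move.
- plate_centre (a point): centre, half-way up, of the plate; axes as plate. At home the far long edge (+x) is on both pins and the left short end (+y) on the end stop: the centre is then 40 mm short of the pin faces, 70 mm short of the stop face and 20 mm above the table. The plate starts nearer and further right than that, up to 14 degrees askew.
- plate_far_left (a point): point on the plate's far long edge, half-way up, 35 mm left (+y) of its middle; plate frame (40, 35) mm from its centre
- plate_far_right (a point): point on the plate's far long edge, half-way up, 35 mm right (-y) of its middle
- plate_left_end (a point): middle of the plate's left short end (+y), half-way up; plate frame (0, 70) mm from its centre
- keeper_knob (a point): middle of the keeper's black upright knob, 17 mm in diameter, 38 mm tall (42 to 80 mm above the table). The keeper is a yellow flat arm, 18 mm wide, 6 mm thick, underside 36 mm above the table, turning level about a post at fixture (85, 10) mm behind the pins; the knob is 60 mm from that axis. It stays where it is left; about 2 N at the knob turns it.
- keeper (a joint): angle of the keeper in rad: 0 = open, arm pointing to fixture -y; it turns clockwise seen from above; 1.57 = at its end, arm pointing to fixture -x over the middle of the far edge of the plate (knob at fixture (25, 10) mm). It starts between 0 and 0.3.
- rinse_bottle: bystander: white plastic bottle with a purple band, 70 mm across, 175 tall. Origin at the centre of its underside.
- spray_can: bystander: small white aerosol can with red cap, 52 mm across, 139 tall. Origin at the centre of its underside.
- sight_glass: bystander: sight glass between two steel flanges, 64 mm across, 80 tall. Origin at the centre of its underside.
- ball_valve: bystander: small steel ball valve with blue lever, 130 mm long, 62 tall. Origin at the centre of its underside.
- tape_roll: bystander: roll of masking tape lying flat, 86 mm across, 24 high. Origin at the centre of its underside.
- jar_black: bystander: glass jar with black lid, 54 mm across, 48 tall. Origin at the centre of its underside.
- wrench_17: bystander: combination spanner lying flat, 206 mm long. Origin at the centre of its underside.
- hinged_tin: bystander: flat dark green tin, 97 x 69 x 22 mm, closed. Origin at the centre of its underside.
- plate: loose bright aluminium plate, 80 mm (its x) by 140 mm (its y) by 16 mm thick, 0.3 to 0.6 kg, with a steel ring 48 mm across and 4 mm high on top, lying on the fixture base. Origin at the centre of its underside. Its x axis points roughly along the fixture's x. It is smooth and lightly oiled (friction about 0.3): sliding it takes 1 to 3 N.
Things that resemble listed ones, but are neither listed nor needed, are in the scene too. What is meant by the plate is not pink, and is the larger of those in its own colour.

How it is judged (in metres and radians):
On the way, in this order (a step that is already met when the one before it is completed fails the run):
1. the plate is pressed home: far edge within 1.5 mm of both pins and left end within 1.5 mm of the end stop, and each of the two pins feels at least 3 N from the plate at the same time (x of plate_far_left in the frame of fixture between 0.0535 and 0.0575 m and x of plate_far_right in the frame of fixture between 0.0535 and 0.0575 m and y of plate_left_end in the frame of end_stop between -0.0015 and 0.0025 m and z of plate_centre in the frame of fixture between 0.017 and 0.023 m and contact force between plate and pin_left above 3 N and contact force between plate and pin_right above 3 N), for 0.1 s.
2. the keeper is swung over the plate (at least 1.4 rad) (value of joint keeper above 1.4 rad), for 0.2 s.
At the end, for the whole second after the job is handed in: the plate lies flat and still on the base with its far edge within 1.5 mm of both pins and left end within 1.5 mm of the end stop, and the keeper is at 1.4 rad or more, over the plate (x of plate_far_left in the frame of fixture between 0.0535 and 0.0575 m and x of plate_far_right in the frame of fixture between 0.0535 and 0.0575 m and y of plate_left_end in the frame of end_stop between -0.0015 and 0.0025 m and z of plate_centre in the frame of fixture between 0.017 and 0.023 m and value of joint keeper above 1.4 rad and linear speed of plate below 0.01 m/s); the robot touches nothing.
It fails at once if the plate is rammed against a pin or the end stop with more than 40 N (contact force between plate and pin_left above 40 N or contact force between plate and pin_right above 40 N or contact force between plate and end_stop above 40 N).
It fails at once if the plate is lifted off the base (more than 8 mm) or tipped more than 0.15 rad (z of plate_centre in the frame of fixture above 0.028 m or angle between plate_centre's own z axis and vertical above 0.15 rad).
It fails at once if a bystander is moved more than 20 mm (distance of any of rinse_bottle, spray_can, sight_glass, ball_valve, tape_roll, jar_black, wrench_17, hinged_tin from where it was at the start of the episode above 0.02 m).
It also fails if it takes over 72 s, if anything falls off the work surface, if the arm or the gripper's body presses on something with over 40 N, if the wrist force passes 120 N, or if a joint passes its speed limit or range.

### The arm

A 6-joint arm with a two-finger parallel gripper is mounted at the origin on a cart in front of the work surface, level with it; the furniture and walls round the work are solid. World frame = base frame: x ahead of the robot, y to its left, z up, the work surface at z = 0. Lengths are in m, angles in degrees, forces in N, time in s.
With the tool pointing down it reaches from about 0.4 to 0.825 m from the base axis. Payload 7 kg.
Tool frame: the origin (TCP) lies between the finger pads; the fingertips stand ctrl.nose_length ahead of it and the grasp point (between the pads) lies 2 mm behind it (ctrl.nose_length is the distance from the TCP to the fingertips, in m); z points along the fingers, y is the line along which they close (so a half turn about z gives the same grasp; the last joint's range is limited). The gripper opens to 88 mm and grips with 3 to 60 N. Pads are 19 mm wide; open, the fingers measure 130 mm over their backs; the gripper's body (78 mm by 193 mm) begins 47 mm behind the grasp point.
Start: joints at [-47.091, 20.546, 0.682, 0, -70.136, -16.507], TCP at [0.3, -0.605, 0.244] pointing down, gripper open.
Joint ranges: [-176.03, 176.03], [-82.01, 121.73], [-58.28, 71.71], [-173.87, 95.51], [-174.79, -0.11], [-173.66, 173.66]. Speed limits (degrees/s): [136.94, 136.94, 172.46, 180, 180, 180].

### API

Orientations are given as [roll, pitch, yaw] about the fixed x, y, z axes, in that order (R = Rz(yaw) Ry(pitch) Rx(roll)).
In Python, from plant import ctrl gives the robot as it stands.
- The arm moves only by the tool apply_moves, never from a script. Its argument "commands" is a list of rows, each a list of 3 entries, a list of its own where there are three numbers: the shift along the world's x, y, z in cm, then the turn about the world's z in rad, then the closure, from 0 (fully open) to 1 (shut). In form: [[[x, y, z], turn, jaw], ...]. A call has 1 to 20 rows; each row is the pose to reach, as a shift and turn from the pose commanded when the call began; what a row does not reach only later rows make up. A row lasts 1/12 s, in which the tool goes at most 41.7 mm and 7.16 degrees, less where a joint would pass 70% of its speed; a pose out of reach is approached as far as the arm can. A call with a gripper value outside its range is refused whole. The fingers move at their own pace and stop on an object; the grip force is fixed at half the most. Time passes only in rows, so rows that repeat a pose let the fingers close. It gives the time, the measured TCP pose, the force, the opening and the grip force at its end, in the units of the state.
- ctrl.get_obs(): the state, without advancing time (a new reading comes with each control period).
- ctrl.snapshot(name): name is "scene" or "side" or "wrist"; returns a dict with "img" (384x512x3 uint8, red, green, blue), "fx", "fy", "cx", "cy" (pixels), "dist_coeffs" ([k1, k2, p1, p2, k3] as OpenCV has them; the pictures are not rectified), "T" (4x4, takes a point from camera to world coordinates). Camera axes: x right, y up, looking along -z (the intrinsics and any distortion apply to the point x, -y, -z); pixel columns grow to the right and rows downward; lengths in m; the calibration is good to about 2 mm. A picture is of the moment at which its call begins. There is no depth.
- ctrl.close_job(): hands the job in; it is judged then, once.
Trained networks look in a picture, given as the dict that the camera call returned (one of the last four; its "shot" number tells which), for a name from the list of things; names that differ only in an ending like _2 or _b are one class to them, and where a whole thing is asked for, a point or a joint stands for the part that bears it (a point fixed in the world has none). Each returns a list of dicts, best first, with "score" (0 to 1); they miss things now and then, are a little off and sometimes report something else, mostly with a low value. They report only what shows in the picture. A call takes as long as a camera call. They do not tell look-alikes from the thing itself.
- ctrl.search_frame(picture, target): "at" ([column, row] in pixels, amid what is visible of it).
- ctrl.spot_point(picture, target): "at" ([column, row] in pixels: a listed point, or the origin of a listed thing).
The state is a dict: "clock": time; "joint_pos": joint angles; "qvel": joint speeds; "tau": joint torques, N m; "tool_pos": TCP position; "orientation": TCP orientation; "force": force on the tool from outside, world axes, zero at the start; "moment": the same for the moment, N m; "opening": finger opening in m; "gripper_force": force on a finger pad.
Only numpy, scipy, OpenCV 4.12 (cv2) and the standard library are available. Lean on these libraries where they do the work, as an engineer would, in place of code of your own. Each camera call takes 0.05 s, during which the arm holds its last target. There are 200 camera calls.

## Working session

There is one attempt and no reset: what is moved stays moved. The work goes in short steps, Python scripts to look and compute and a tool call to move; the robot and the scene stay as the last step left them, time stands still between calls to the robot, and variables do not carry over. Pictures are saved under pics/ and viewed, at most 13 in all, crops included, and the job is handed in when it is done.

Besides the shell and the picture viewer there is one more tool, called after ">>>" as name(argument=value, ...) on one line, values as JSON. apply_moves: Moves the arm, as the interface text tells. Its arguments: {"type":"object","properties":{"commands":{"type":"array"}},"required":["commands"]}

```bash
mkdir -p pics; ls
cat > h.py <<'E'
import numpy as np, cv2
from plant import ctrl
def ray(s,p):
    K=np.array([[s['fx'],0,s['cx']],[0,s['fy'],s['cy']],[0,0,1]],float)
    u=cv2.undistortPoints(np.array([[p]],float),K,np.array(s['dist_coeffs'],float))[0,0]
    T=np.array(s['T']); d=T[:3,:3]@np.array([u[0],-u[1],-1]); return T[:3,3],d/np.linalg.norm(d)
def atz(s,p,z):
    o,d=ray(s,p); return o+d*(z-o[2])/d[2]
def tri(obs):
    A=np.zeros((3,3));b=np.zeros(3);L=[]
    for s,p in obs:
        o,d=ray(s,p);M=np.eye(3)-np.outer(d,d);A+=M;b+=M@o;L.append((o,d))
    x=np.linalg.solve(A,b); return x,[np.linalg.norm((np.eye(3)-np.outer(d,d))@(x-o)) for o,d in L]
def proj(s,P):
    T=np.array(s['T']);c=(np.atleast_2d(P)-T[:3,3])@T[:3,:3]; c=c*[1,-1,-1]
    K=np.array([[s['fx'],0,s['cx']],[0,s['fy'],s['cy']],[0,0,1]],float)
    return cv2.projectPoints(c,np.zeros(3),np.zeros(3),K,np.array(s['dist_coeffs'],float))[0][:,0]
def save(s,n,crop=None,scale=1):
    im=s['img'][:,:,::-1]
    if crop: im=im[crop[1]:crop[3],crop[0]:crop[2]]
    cv2.imwrite('pics/'+n+'.png',cv2.resize(im,None,fx=scale,fy=scale,interpolation=cv2.INTER_CUBIC))
E
python3 - <<'E'
from h import *
o=ctrl.get_obs(); print(o, ctrl.nose_length)
S={n:ctrl.snapshot(n) for n in('scene','side')}
for n,s in S.items():
    print(n,np.round(s['T'],3).tolist())
    for t in 'fixture pin_left pin_right end_stop plate_centre plate_far_left plate_far_right plate_left_end keeper_knob plate'.split():
        print(t,[(np.round(r['at']).tolist(),round(r['score'],2)) for r in ctrl.spot_point(s,t)][:4])
a=np.hstack([S['scene']['img'],S['side']['img']])
save(S['scene'],'scene',scale=1.5);save(S['side'],'side',scale=1.5)
E
```

```text
pics
{'clock': 0.0, 'joint_pos': array([-4.70912823e+01,  2.05918786e+01,  6.34382970e-01, -2.12268568e-02,
       -7.01345566e+01, -1.65067421e+01]), 'qvel': array([ 0.08748857,  0.03130181, -0.02546954,  0.06876621,  0.0252256 ,
        0.02702113]), 'tau': array([-4.33679752e-04, -5.82718134e+01,  2.93046999e+01,  6.99684441e+00,
        6.78255004e-03, -1.45636864e-04]), 'tool_pos': array([ 0.2999337 , -0.60419785,  0.24261879]), 'orientation': array([ 1.79906071e+02, -7.02515801e-03, -1.53605248e+02]), 'force': array([-0.51787628, -0.97992965, -0.11391037]), 'moment': array([-0.05175813, -0.02309667,  0.01749185]), 'gripper_force': 0.0, 'opening': 0.0879381601187887} 0.017
scene [[-0.497, 0.667, -0.555, -0.186], [-0.868, -0.379, 0.321, 0.443], [0.003, 0.641, 0.767, 1.134], [0.0, 0.0, 0.0, 1.0]]
fixture [([236.0, 217.0], 0.93), ([192.0, 276.0], 0.22)]
pin_left []
pin_right []
end_stop [([210.0, 221.0], 0.68)]
plate_centre [([270.0, 156.0], 0.91), ([298.0, 185.0], 0.85), ([253.0, 216.0], 0.77), ([156.0, 249.0], 0.57)]
plate_far_left [([275.0, 149.0], 0.9), ([305.0, 194.0], 0.89), 
[... 222 characters left out ...]
 185.0], 0.66)]
plate [([248.0, 212.0], 0.83), ([269.0, 160.0], 0.68), ([298.0, 190.0], 0.55)]
side [[-0.137, 0.688, -0.712, -0.713], [-0.99, -0.086, 0.108, 0.192], [0.013, 0.72, 0.694, 1.336], [0.0, 0.0, 0.0, 1.0]]
fixture [([229.0, 210.0], 0.81)]
pin_left []
pin_right []
end_stop [([210.0, 204.0], 0.6), ([368.0, 219.0], 0.43)]
plate_centre [([305.0, 198.0], 0.57), ([248.0, 209.0], 0.56)]
plate_far_left [([234.0, 205.0], 0.7), ([306.0, 204.0], 0.69)]
plate_far_right [([298.0, 208.0], 0.45)]
plate_left_end [([227.0, 213.0], 0.63), ([313.0, 202.0], 0.55), ([248.0, 209.0], 0.33)]
keeper_knob [([173.0, 238.0], 0.68), ([237.0, 181.0], 0.61)]
plate [([240.0, 177.0], 0.71), ([303.0, 198.0], 0.54)]
```

View pics/scene.png

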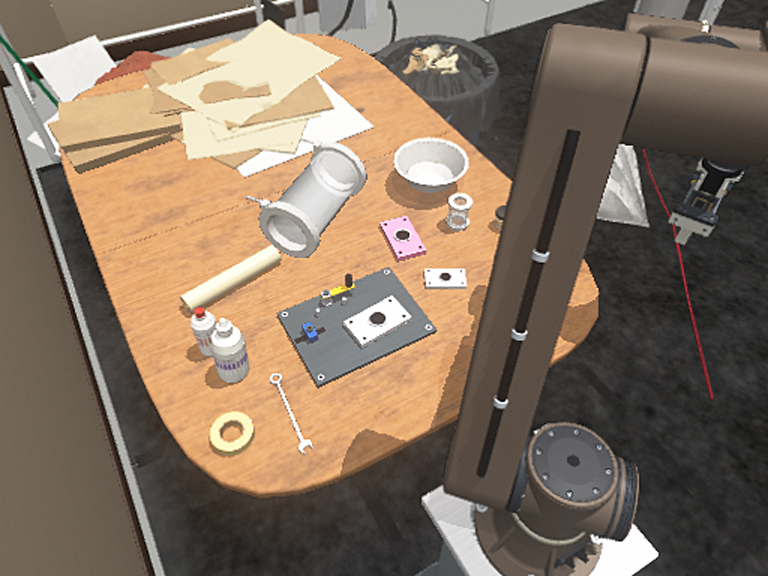

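View pics/side.png

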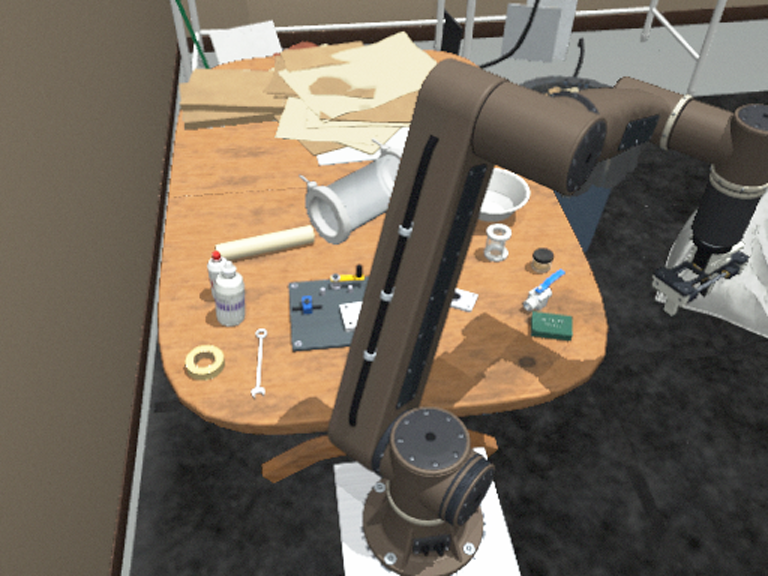

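The scene view shows three plate-like things: the aluminium plate on the fixture (252,213), a pink one (268,158) and a smaller white one on the table (297,185). I choose the one on the fixture: not pink, and the larger of its colour. In the scene view the blue stop is at (206,221), the keeper knob at (233,186) and the spanner at about (195,275).

Run:
```python
from h import *
s=ctrl.snapshot('scene')
for p in [(285,314),(387,271),(429,327),(320,377)]: print('screw',np.round(atz(s,np.array(p)/1.5,.012),3))
for n,p,z in [('knob',(348,281),.065),('ring',(378,318),.032),('stop',(310,332),.025)]: print(n,np.round(atz(s,np.array(p)/1.5,z),3))
for t in 'rinse_bottle spray_can sight_glass ball_valve tape_roll jar_black wrench_17 hinged_tin'.split():
    r=ctrl.spot_point(s,t)
    print(t,[(np.round(atz(s,q['at'],0),3),round(q['score'],2)) for q in r[:2]])
w=ctrl.snapshot('wrist'); T=np.array(w['T']); o=ctrl.get_obs(); print(np.round(T,3), w['fx'])
from scipy.spatial.transform import Rotation as R
Rt=R.from_euler('xyz',o['orientation'],degrees=True).as_matrix()
print('cam in tool',Rt.T@(T[:3,3]-o['tool_pos']), 'lookdir in tool',Rt.T@-T[:3,2])
save(s,'crop1',(170,160,310,270),5)
```

```text
screw [0.676 0.212 0.012]
screw [ 0.674 -0.069  0.012]
screw [ 0.473 -0.066  0.012]
screw [0.477 0.216 0.012]
knob [0.652 0.052 0.065]
ring [0.542 0.032 0.032]
stop [0.589 0.186 0.025]
rinse_bottle [(array([0.582, 0.372, 0.   ]), 0.76)]
spray_can [(array([0.691, 0.406, 0.   ]), 0.68)]
sight_glass [(array([ 0.758, -0.323,  0.   ]), 0.68)]
ball_valve []
tape_roll [(array([0.442, 0.427, 0.   ]), 0.6)]
jar_black [(array([ 0.674, -0.434,  0.   ]), 0.59)]
wrench_17 [(array([0.438, 0.304, 0.   ]), 0.73), (array([0.607, 0.16 , 0.   ]), 0.37)]
hinged_tin []
[[-0.444 -0.865 -0.231  0.237]
 [ 0.896 -0.429 -0.116 -0.635]
 [ 0.002 -0.259  0.966  0.385]
 [ 0.     0.     0.     1.   ]] 293.7367757295353
cam in tool [ 0.06982933  0.00023058 -0.14143543] lookdir in tool [-0.25900393  0.00138637  0.96587527]
```

View pics/crop1.png

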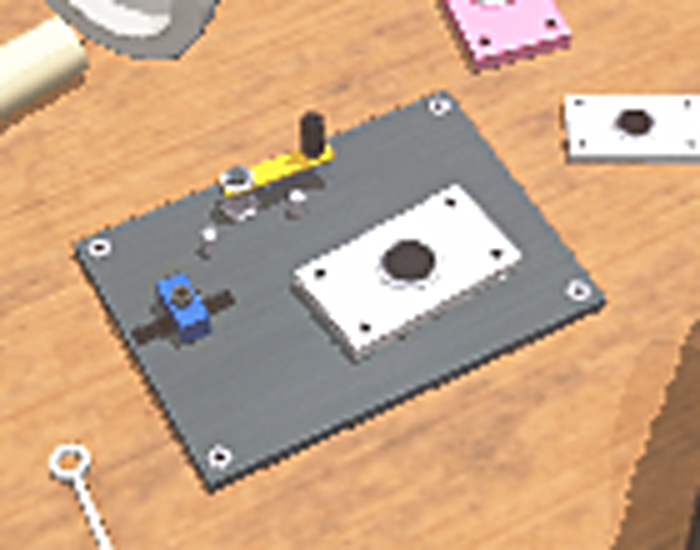

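The close crop confirms the plate on the fixture, with ring and four holes, clear of the stop, pins and keeper. I move above it for a wrist-camera look.

>>> apply_moves(commands=[[[22, 66, 3], -0.47, 1], [[22, 66, 3], -0.47, 1], [[22, 66, 3], -0.47, 1], [[22, 66, 3], -0.47, 1], [[22, 66, 3], -0.47, 1], [[22, 66, 3], -0.47, 1], [[22, 66, 3], -0.47, 1], [[22, 66, 3], -0.47, 1], [[22, 66, 3], -0.47, 1], [[22, 66, 3], -0.47, 1], [[22, 66, 3], -0.47, 1], [[22, 66, 3], -0.47, 1], [[22, 66, 3], -0.47, 1], [[22, 66, 3], -0.47, 1], [[22, 66, 3], -0.47, 1], [[22, 66, 3], -0.47, 1], [[22, 66, 3], -0.47, 1], [[22, 66, 3], -0.47, 1], [[22, 66, 3], -0.47, 1], [[22, 66, 3], -0.47, 1]])

```text
clock: 3.27
tool_pos: [0.5199, 0.0555, 0.2734]
orientation: [-180.0, -0.0, 179.5]
force: [-0.0, -0.6, 0.3]
opening: 0.0004
gripper_force: 0.0
```

Run:
```python
from h import *
o=ctrl.get_obs(); print(o['tool_pos'],o['orientation'],o['force'],o['opening'],o['joint_pos'].round(1))
s=ctrl.snapshot('wrist'); save(s,'w1',scale=1.5)
for t in 'fixture pin_left pin_right end_stop plate_centre plate_far_left plate_far_right plate_left_end keeper_knob'.split():
    print(t,[(np.round(r['at']).tolist(),round(r['score'],2)) for r in ctrl.spot_point(s,t)][:4])
import pickle; pickle.dump(s,open('w1.pkl','wb'))
```

```text
[0.51988801 0.0554913  0.2734015 ] [-1.79988978e+02 -2.56035006e-02  1.79517867e+02] [-0.03599237 -0.57369145  0.3421765 ] 0.0004271198840189044 [  27.6    5.   -15.6   -0.   -69.4 -118.1]
fixture [([291.0, 200.0], 0.91), ([440.0, 104.0], 0.37)]
pin_left []
pin_right []
end_stop [([341.0, 212.0], 0.68), ([273.0, 208.0], 0.58)]
plate_centre [([100.0, 213.0], 0.96), ([245.0, 183.0], 0.71)]
plate_far_left [([275.0, 210.0], 0.98), ([88.0, 182.0], 0.89)]
plate_far_right [([223.0, 205.0], 0.89), ([105.0, 286.0], 0.58), ([123.0, 200.0], 0.57)]
plate_left_end [([295.0, 178.0], 0.73), ([66.0, 193.0], 0.66)]
keeper_knob [([342.0, 211.0], 0.51)]
```

View pics/w1.png

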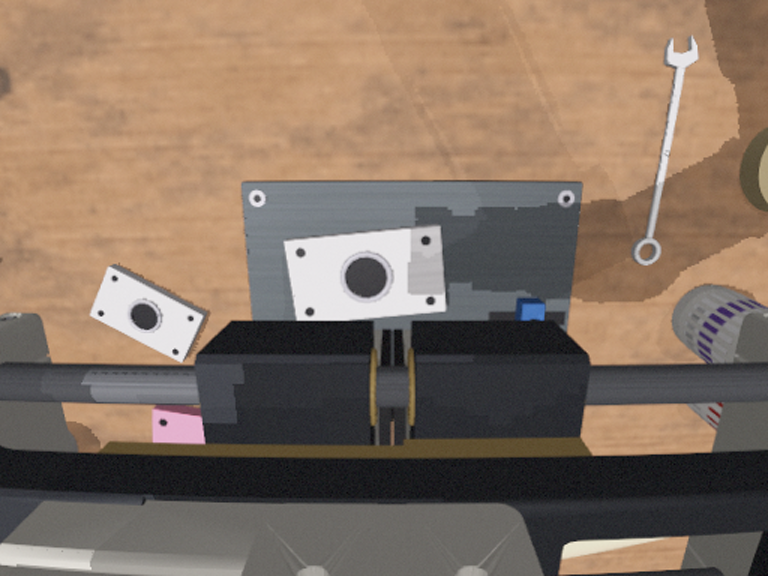

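The wrist view (×1.5) shows the plate at (367,275) with its slight skew, the stop at (531,311), near-edge screws at (257,198) and (566,198). The small decoy is at left (147,315) and the spanner at right. The gripper hides the pins and keeper, so I shift outward.

>>> apply_moves(commands=[[[14, 2, 3], 0, 1], [[14, 2, 3], 0, 1], [[14, 2, 3], 0, 1], [[14, 2, 3], 0, 1], [[14, 2, 3], 0, 1], [[14, 2, 3], 0, 1], [[14, 2, 3], 0, 1], [[14, 2, 3], 0, 1]])

```text
clock: 4.43
tool_pos: [0.6593, 0.0752, 0.3036]
orientation: [180.0, -0.0, 179.5]
force: [0.2, -0.5, 0.8]
opening: 0.0004
gripper_force: 0.0
```

Run:
```python
from h import *
o=ctrl.get_obs(); print(o['tool_pos'],o['orientation'],o['force'])
s=ctrl.snapshot('wrist'); save(s,'w2',(100,0,500,260),2)
for t in 'fixture pin_left pin_right end_stop plate_centre plate_far_left plate_far_right plate_left_end keeper_knob'.split():
    print(t,[(np.round(r['at']).tolist(),round(r['score'],2)) for r in ctrl.spot_point(s,t)][:4])
import pickle; pickle.dump(s,open('w2.pkl','wb'))
```

```text
[0.65931343 0.07522062 0.30364198] [ 1.79998783e+02 -1.35610771e-02  1.79474117e+02] [ 0.23716462 -0.46377873  0.80869827]
fixture [([277.0, 101.0], 0.94)]
pin_left [([303.0, 144.0], 0.52)]
pin_right [([460.0, 117.0], 0.47), ([262.0, 142.0], 0.42)]
end_stop [([328.0, 114.0], 0.75)]
plate_centre [([230.0, 79.0], 0.81), ([111.0, 223.0], 0.77), ([83.0, 113.0], 0.69), ([325.0, 112.0], 0.68)]
plate_far_left [([86.0, 239.0], 0.77), ([260.0, 108.0], 0.59), ([73.0, 85.0], 0.57), ([21.0, 211.0], 0.54)]
plate_far_right [([89.0, 197.0], 0.74), ([327.0, 115.0], 0.74), ([107.0, 106.0], 0.71), ([210.0, 110.0], 0.61)]
plate_left_end [([52.0, 95.0], 0.88), ([281.0, 75.0], 0.68), ([273.0, 106.0], 0.41), ([241.0, 164.0], 0.21)]
keeper_knob [([239.0, 168.0], 0.94), ([282.0, 74.0], 0.64)]
```

View pics/w2.png

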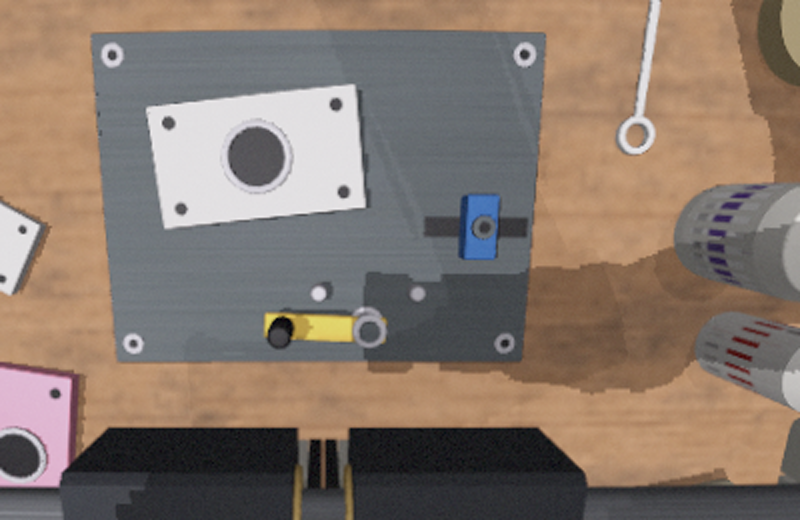

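The second wrist view clearly shows the base corners, pin tops at crop (319,293) and (418,293), stop (484,227), keeper nearly open with knob top at (280,325), and plate corners at (147,108), (356,85), (366,209), (165,228).

```bash
cat > m.py <<'E'
from h import *
import pickle
s=pickle.load(open('w2.pkl','rb')); s1=pickle.load(open('w1.pkl','rb'))
f=lambda x,y:(100+x/2,y/2)
cor=[atz(s,f(*p),.012)[:2] for p in [(92,33),(546,33),(118,361),(522,361)]]
pins=[atz(s,f(*p),.030)[:2] for p in [(319,293),(418,293)]]
obj=np.array([(-115,-180),(-115,130),(115,-180),(115,130),(61,-25),(61,45)])/1000
W=np.array(cor+pins)
A=obj-obj.mean(0);B=W-W.mean(0)
yaw=np.arctan2((A[:,0]*B[:,1]-A[:,1]*B[:,0]).sum(),(A*B).sum())
R=np.array([[np.cos(yaw),-np.sin(yaw)],[np.sin(yaw),np.cos(yaw)]]); t=W.mean(0)-R@obj.mean(0)
def fx(p): return R.T@(np.array(p)[:2]-t)*1000
E
python3 - <<'E'
from m import *
print('yaw',np.degrees(yaw),'t',t); print('resid mm',((W-(obj@R.T+t))*1000).round(1))
# ring centre triangulated w1/w2
x,e=tri([(s,f(256,157)),(s1,(367/1.5,276/1.5))]);print('ring tri',x.round(4),e,fx(x))
x,e=tri([(s,f(356,85)),(s1,(440/1.5,226/1.5))]);print('corner tri',x.round(4),e)
x,e=tri([(s,f(112,54)),(s1,(257/1.5,198/1.5))]);print('screw tri',x.round(4),e)
c=np.array([fx(atz(s,f(*p),.028)) for p in [(147,108),(356,85),(366,209),(165,228)]]);print('plate corners',c.round(1),'c',c.mean(0))
print('sizes',np.linalg.norm(np.roll(c,-1,0)-c,axis=1).round(1))
for n,p,z in [('stopA',(470,195),.034),('stopB',(466,258),.034),('head',(484,227),.04),('knobtop',(281,322),.08),('post',(369,329),.045)]: print(n,fx(atz(s,f(*p),z)).round(1),atz(s,f(*p),z).round(3))
E
```

```text
yaw -0.5191678582953527 t [0.57749375 0.09944008]
resid mm [[ 0.7  1.2]
 [ 0.9 -1.3]
 [-0.8  1.3]
 [-0.6 -0.6]
 [-0.1 -0.2]
 [-0.2 -0.3]]
ring tri [0.5462 0.0327 0.0273] [np.float64(0.0005886783164023193), np.float64(0.0005886783164023159)] [-30.71201574 -66.97774006]
corner tri [0.5014 0.0992 0.0263] [np.float64(0.0003798393618529191), np.float64(0.0003798393618529141)]
screw tri [ 0.476  -0.0649  0.0143] [np.float64(9.466652481674417e-05), np.float64(9.466652481675106e-05)]
plate corners [[ -62.5 -139.4]
 [ -75.8   -0.7]
 [   3.5    7.1]
 [  15.8 -131.9]] c [-29.74604105 -66.23159307]
sizes [139.4  79.7 139.5  78.6]
stopA [-5.9 76.8] [0.572 0.176 0.034]
stopB [36.1 76.4] [0.614 0.175 0.034]
head [15.1 86. ] [0.593 0.185 0.04 ]
knobtop [ 73.2 -48.9] [0.65 0.05 0.08]
post [83.9  9.3] [0.662 0.108 0.045]
```

Fixture frame found: origin (0.5775, 0.0994), yaw −0.5°. Residuals are about 1 mm, and the plate and stop sizes agree with the text. In the fixture frame the plate centre is (−30, −66), yaw +5.5°; the stop face is at y≈76. The plan is to push +y on the right end to about 8 mm short of the stop, push +x to the pins, finish +y, then press.

>>> apply_moves(commands=[[[-5, -8, -3], 0, 1], [[-11.3, -14.5, -8], 0, 1], [[-11.3, -14.5, -12], 0, 1], [[-11.3, -14.5, -16], 0, 1], [[-11.3, -14.5, -20], 0, 1], [[-11.3, -14.5, -22], 0, 1], [[-11.3, -14.5, -24], 0, 1], [[-11.3, -14.5, -26], 0, 1], [[-11.3, -14.5, -26.6], 0, 1], [[-11.3, -14.5, -26.8], 0, 1], [[-11.3, -14.5, -26.8], 0, 1], [[-11.3, -14.5, -26.8], 0, 1]])

```text
clock: 5.93
tool_pos: [0.5486, -0.0693, 0.0369]
orientation: [180.0, 0.1, 179.5]
force: [0.5, 0.4, -0.4]
opening: 0.0005
gripper_force: 0.0
```

Run:
```python
from h import *
o=ctrl.get_obs(); print(o['tool_pos'],o['orientation'],o['force'],o['opening'],o['clock'])
s=ctrl.snapshot('wrist'); save(s,'w3',scale=1.5)
```

```text
[ 0.54855553 -0.06929745  0.03687497] [1.79998667e+02 1.13133588e-01 1.79511339e+02] [ 0.46026313  0.37696258 -0.37600982] 0.00047100998775599005 5.9333
```

View pics/w3.png

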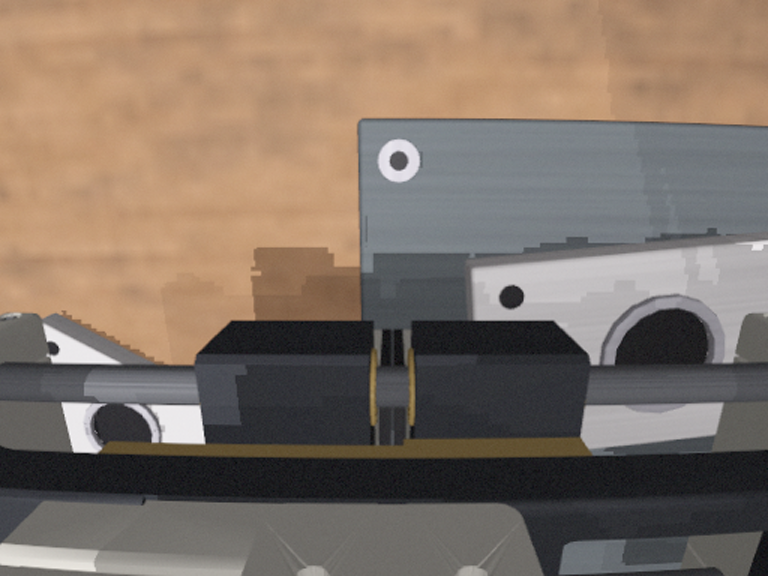

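Tool is down clear of the plate's right end (plate's near-right corner at (470,262) in the ×1.5 view). Push left.

>>> apply_moves(commands=[[[-0.2, 0.5, 0], 0, 1], [[-0.2, 1, 0], 0, 1], [[-0.2, 1.5, 0], 0, 1], [[-0.2, 2, 0], 0, 1], [[-0.2, 2.5, 0], 0, 1], [[-0.2, 3, 0], 0, 1], [[-0.2, 3.5, 0], 0, 1], [[-0.2, 4, 0], 0, 1], [[-0.2, 4.5, 0], 0, 1], [[-0.2, 5, 0], 0, 1], [[-0.2, 5.5, 0], 0, 1], [[-0.2, 6, 0], 0, 1], [[-0.2, 6.4, 0], 0, 1], [[-0.2, 6.8, 0], 0, 1], [[-0.2, 7, 0], 0, 1], [[-0.2, 7, 0], 0, 1], [[-0.2, 7, 0], 0, 1]])

```text
clock: 7.4
tool_pos: [0.5452, 0.0007, 0.0356]
orientation: [180.0, 0.0, 179.5]
force: [-0.1, 0.1, -0.3]
opening: 0.0004
gripper_force: 0.0
```

```bash
cat >> m.py <<'E'
def plate_fit(s):
    """edges of bright plate near side by thresholding, in fixture mm at z=28"""
    return
E
python3 - <<'E'
from m import *
o=ctrl.get_obs(); print(o['tool_pos'],fx(o['tool_pos']),o['force'],o['clock'])
s=ctrl.snapshot('wrist'); save(s,'w4',scale=1.5); pickle.dump(s,open('w4.pkl','wb'))
E
```

```text
[0.54520967 0.00066104 0.03557252] [-31.38771312 -99.06751925] [-0.10290995  0.14375068 -0.33877804] 7.4
```

View pics/w4.png

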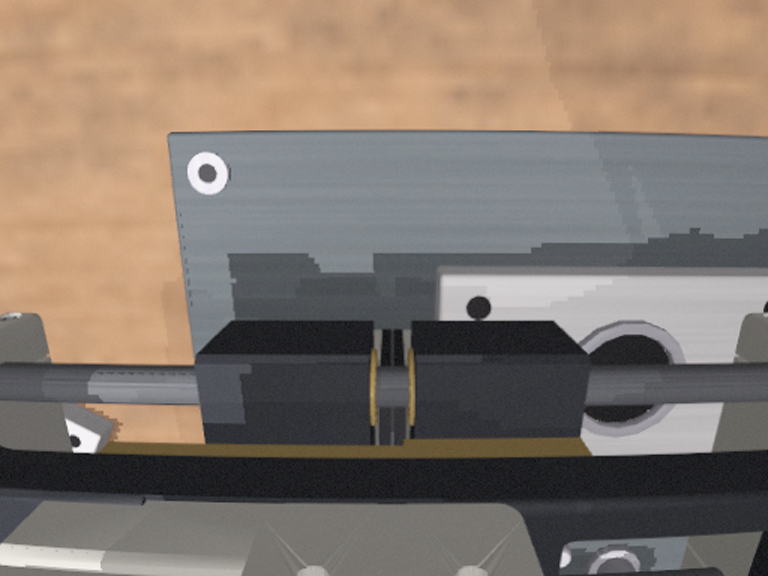

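The plate is now square: its near edge is level at row 268 and its right end at column 439 (×1.5).

Run:
```python
from m import *
s=pickle.load(open('w4.pkl','rb'))
for p in [(439,275),(437,316),(600,275),(760,274),(450,274)]: print(p,fx(atz(s,np.array(p)/1.5,.028)).round(1))
for p in [(169,132),(760,136)]: print('base near',fx(atz(s,np.array(p)/1.5,.012)).round(1))
```

```text
(439, 275) [-64.6 -82.2]
(437, 316) [-49.5 -82.5]
(600, 275) [-64.6 -25.1]
(760, 274) [-65.   35.5]
(450, 274) [-64.9 -78.4]
base near [-114.1 -179.3]
base near [-114.3   39.1]
```

Right end at y=−82 gives centre y≈−12, with the pusher half-width about 17 mm. Push 10 mm more, then go around to the near edge.

>>> apply_moves(commands=[[[0, 0.3, 0], 0, 1], [[0, 0.6, 0], 0, 1], [[0, 0.9, 0], 0, 1], [[0, 1, 0], 0, 1], [[0, 1, 0], 0, 1], [[0, 0, 0], 0, 1], [[0, -1, 0], 0, 1], [[-3, -1, 0], 0, 1], [[-6, -1, 0], 0, 1], [[-6, 0, 0], 0, 1], [[-6, 3, 0], 0, 1], [[-6, 7, 0], 0, 1], [[-6, 9.9, 0], 0, 1], [[-6, 9.9, 0], 0, 1], [[-6, 9.9, 0], 0, 1]])

```text
clock: 8.7
tool_pos: [0.4854, 0.1003, 0.0357]
orientation: [180.0, 0.0, 179.6]
force: [0.3, 0.0, -0.2]
opening: 0.0001
gripper_force: 0.0
```

Run:
```python
from m import *
o=ctrl.get_obs(); print(o['tool_pos'],fx(o['tool_pos']),o['force'],o['clock'])
```

```text
[0.48536538 0.10031757 0.03565507] [-9.21325433e+01  4.26698869e-02] [ 0.30531271  0.02576823 -0.22964461] 8.7
```

>>> apply_moves(commands=[[[0.5, 0, 0], 0, 1], [[1, 0, 0], 0, 1], [[1.5, 0, 0], 0, 1], [[2, 0, 0], 0, 1], [[2.5, 0, 0], 0, 1], [[3, 0, 0], 0, 1], [[3.5, 0, 0], 0, 1], [[4, 0, 0], 0, 1], [[4.4, 0, 0], 0, 1], [[4.7, 0, 0], 0, 1], [[4.9, 0, 0], 0, 1], [[5.1, 0, 0], 0, 1], [[5.2, 0, 0], 0, 1], [[5.3, 0, 0], 0, 1], [[5.4, 0, 0], 0, 1], [[5.4, 0, 0], 0, 1]])

```text
clock: 10.03
tool_pos: [0.5393, 0.0995, 0.0356]
orientation: [180.0, 0.0, 179.5]
force: [-0.8, 0.0, 0.1]
opening: 0.0007
gripper_force: 0.3
```

Run:
```python
from m import *
o=ctrl.get_obs(); print(o['tool_pos'],fx(o['tool_pos']),o['force'],o['clock'])
s=ctrl.snapshot('wrist'); save(s,'w5',scale=1.5); pickle.dump(s,open('w5.pkl','wb'))
```

```text
[0.5392559  0.09949537 0.03560223] [-38.23678012  -0.29119558] [-0.81137166  0.03890387  0.11020821] 10.0333
```

View pics/w5.png

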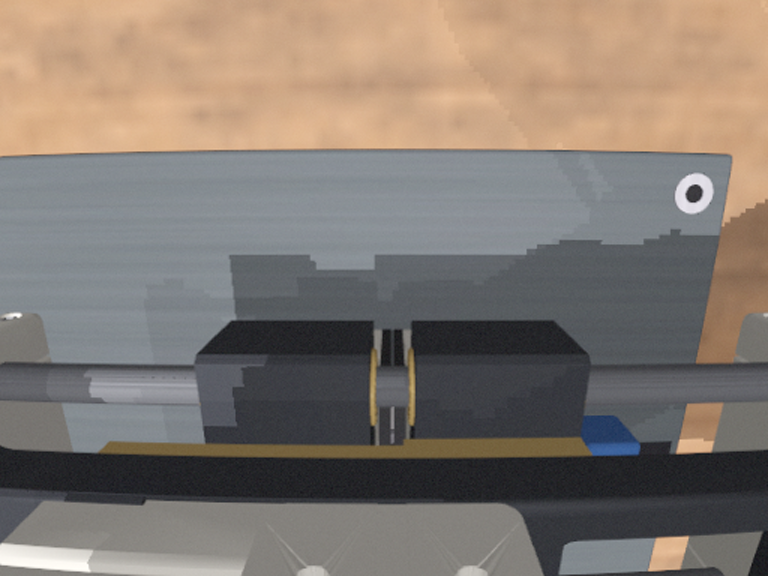

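The plate is hidden under the gripper here; only the stop corner at (610,435) shows. From here I go by force.

>>> apply_moves(commands=[[[0.05, 0, 0], 0, 1], [[0.1, 0, 0], 0, 1], [[0.15, 0, 0], 0, 1], [[0.2, 0, 0], 0, 1], [[0.2, 0, 0], 0, 1]])

```text
clock: 10.5
tool_pos: [0.5412, 0.0994, 0.0356]
orientation: [-180.0, 0.0, 179.5]
force: [-0.8, -0.9, 0.9]
opening: 0.0003
gripper_force: 0.6
```

>>> apply_moves(commands=[[[0.05, 0, 0], 0, 1], [[0.1, 0, 0], 0, 1], [[0.1, 0, 0], 0, 1]])

```text
clock: 10.75
tool_pos: [0.5422, 0.0994, 0.0356]
orientation: [-180.0, -0.0, 179.5]
force: [-1.6, -0.4, 0.6]
opening: 0.0006
gripper_force: 0.6
```

>>> apply_moves(commands=[[[0.05, 0, 0], 0, 1], [[0.1, 0, 0], 0, 1], [[0.1, 0, 0], 0, 1]])

```text
clock: 11.0
tool_pos: [0.5424, 0.0992, 0.0353]
orientation: [-180.0, -0.1, 179.5]
force: [-5.1, 1.2, 1.2]
opening: 0.0004
gripper_force: 2.5
```

Contact with the pins at about TCP x=0.5424. The arm gives roughly 5 N/mm. Now go around to the right end.

>>> apply_moves(commands=[[[-1, 0, 0], 0, 1], [[-4, 0, 0], 0, 1], [[-4, -4, 0], 0, 1], [[-4, -8, 0], 0, 1], [[-4, -10.4, 0], 0, 1], [[-4, -10.4, 0], 0, 1], [[0, -10.4, 0], 0, 1], [[4, -10.4, 0], 0, 1], [[4.9, -10.4, 0], 0, 1], [[4.9, -10.4, 0], 0, 1], [[4.9, -10.4, 0], 0, 1]])

```text
clock: 11.92
tool_pos: [0.5924, -0.0044, 0.0351]
orientation: [180.0, 0.0, 179.4]
force: [-0.1, -0.0, -0.6]
opening: 0.0003
gripper_force: 0.0
```

Run:
```python
from m import *
o=ctrl.get_obs(); print(o['tool_pos'],fx(o['tool_pos']),o['force'],o['clock'])
s=ctrl.snapshot('wrist'); save(s,'w6',scale=1.5); pickle.dump(s,open('w6.pkl','wb'))
```

```text
[ 0.59237791 -0.00439088  0.03511829] [  15.8243708  -103.69183586] [-0.09535746 -0.03507627 -0.6045043 ] 11.9167
```

View pics/w6.png

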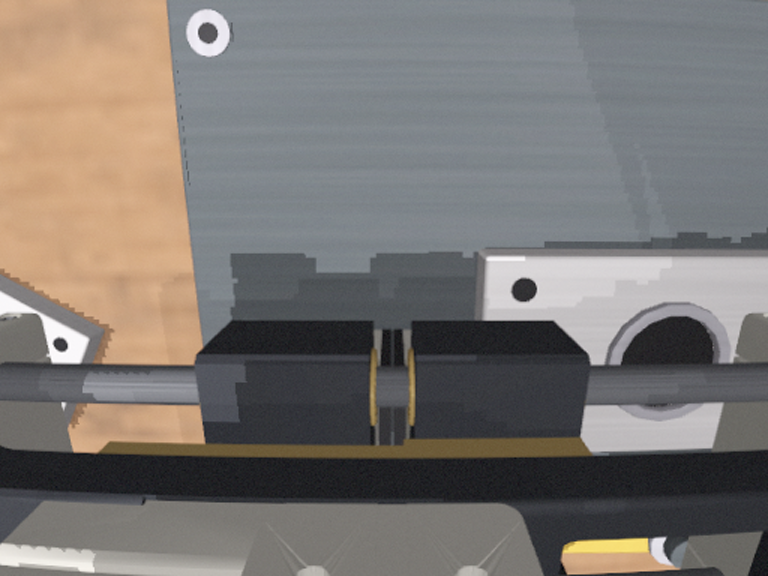

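Plate square, right end at column 484 gives y≈−71; about 16 mm to contact and 22–23 mm to the stop.

>>> apply_moves(commands=[[[0, 0.5, 0], 0, 1], [[0, 1, 0], 0, 1], [[0, 1.3, 0], 0, 1], [[0, 1.5, 0], 0, 1], [[0, 1.6, 0], 0, 1], [[0, 1.7, 0], 0, 1], [[0, 1.8, 0], 0, 1], [[0, 1.9, 0], 0, 1], [[0, 2, 0], 0, 1], [[0, 2, 0], 0, 1]])

```text
clock: 12.8
tool_pos: [0.5921, 0.0154, 0.0355]
orientation: [-180.0, -0.0, 179.5]
force: [-0.7, -1.5, -0.3]
opening: 0.0003
gripper_force: 0.4
```

>>> apply_moves(commands=[[[0, 0.05, 0], 0, 1], [[0, 0.1, 0], 0, 1], [[0, 0.1, 0], 0, 1]])

```text
clock: 13.05
tool_pos: [0.5921, 0.0164, 0.0355]
orientation: [-180.0, -0.0, 179.5]
force: [0.1, -1.5, 0.2]
opening: 0.0006
gripper_force: 0.6
```

>>> apply_moves(commands=[[[0, 0.05, 0], 0, 1], [[0, 0.1, 0], 0, 1], [[0, 0.1, 0], 0, 1]])

```text
clock: 13.3
tool_pos: [0.592, 0.0174, 0.0355]
orientation: [-180.0, -0.0, 179.5]
force: [-0.2, -1.2, -0.6]
opening: 0.0006
gripper_force: 0.9
```

>>> apply_moves(commands=[[[0, 0.05, 0], 0, 1], [[0, 0.1, 0], 0, 1], [[0, 0.1, 0], 0, 1]])

```text
clock: 13.55
tool_pos: [0.5919, 0.0175, 0.0355]
orientation: [-179.9, -0.0, 179.5]
force: [0.8, -6.8, 0.6]
opening: 0.0005
gripper_force: 3.5
```

Stop reached (−6.8 N, left end y≈75). Now back around to the near edge at y=10 for the final press.

>>> apply_moves(commands=[[[0, -0.5, 0], 0, 1], [[0, -2, 0], 0, 1], [[-4, -2, 0], 0, 1], [[-8, -2, 0], 0, 1], [[-9.5, -2, 0], 0, 1], [[-9.5, 2, 0], 0, 1], [[-9.5, 6, 0], 0, 1], [[-9.5, 9.1, 0], 0, 1], [[-9.5, 9.1, 0], 0, 1], [[-8, 9.1, 0], 0, 1], [[-7, 9.1, 0], 0, 1], [[-6, 9.1, 0], 0, 1], [[-5.6, 9.1, 0], 0, 1], [[-5.3, 9.1, 0], 0, 1], [[-5.1, 9.1, 0], 0, 1], [[-5, 9.1, 0], 0, 1], [[-5, 9.1, 0], 0, 1]])

```text
clock: 14.97
tool_pos: [0.542, 0.1091, 0.0355]
orientation: [-180.0, -0.0, 179.4]
force: [-0.2, -0.2, 0.4]
opening: 0.0004
gripper_force: 0.0
```

>>> apply_moves(commands=[[[0.05, 0, 0], 0, 1], [[0.1, 0, 0], 0, 1], [[0.1, 0, 0], 0, 1]])

```text
clock: 15.22
tool_pos: [0.5423, 0.1091, 0.0355]
orientation: [-180.0, -0.1, 179.5]
force: [-1.3, 0.5, 0.8]
opening: 0.0004
gripper_force: 1.2
```

>>> apply_moves(commands=[[[0.05, 0, 0], 0, 1], [[0.05, 0, 0], 0, 1], [[0.05, 0, 0], 0, 1]])

```text
clock: 15.47
tool_pos: [0.5425, 0.1091, 0.0353]
orientation: [-180.0, -0.1, 179.5]
force: [-5.3, -0.5, 3.5]
opening: 0.0007
gripper_force: 2.6
```

>>> apply_moves(commands=[[[0.05, 0, 0], 0, 1], [[0.08, 0, 0], 0, 1], [[0.08, 0, 0], 0, 1], [[0.08, 0, 0], 0, 1]])

```text
clock: 15.8
tool_pos: [0.5425, 0.1089, 0.0351]
orientation: [-179.9, -0.2, 179.5]
force: [-6.9, 1.6, 3.3]
opening: 0.0005
gripper_force: 3.8
```

>>> apply_moves(commands=[[[0.04, 0, 0], 0, 1], [[0.05, 0, 0], 0, 1], [[0.05, 0, 0], 0, 1], [[0.05, 0, 0], 0, 1]])

```text
clock: 16.13
tool_pos: [0.5426, 0.1088, 0.0351]
orientation: [-179.9, -0.2, 179.4]
force: [-9.9, 1.9, 4.8]
opening: 0.0006
gripper_force: 4.6
```

>>> apply_moves(commands=[[[0.04, 0.03, 0], 0, 1], [[0.08, 0.06, 0], 0, 1], [[0.1, 0.06, 0], 0, 1], [[0.1, 0.06, 0], 0, 1], [[0.1, 0.06, 0], 0, 1]])

```text
clock: 16.55
tool_pos: [0.5426, 0.1088, 0.0348]
orientation: [-179.9, -0.3, 179.4]
force: [-11.2, 0.5, 6.4]
opening: 0.0005
gripper_force: 5.7
```

>>> apply_moves(commands=[[[0.05, 0.02, 0], 0, 1], [[0.1, 0.03, 0], 0, 1], [[0.1, 0.03, 0], 0, 1], [[0.1, 0.03, 0], 0, 1], [[0.1, 0.03, 0], 0, 1], [[0.1, 0.03, 0], 0, 1]])

```text
clock: 17.05
tool_pos: [0.5427, 0.1088, 0.0346]
orientation: [-179.8, -0.4, 179.4]
force: [-14.1, 0.4, 6.8]
opening: 0.0006
gripper_force: 7.1
```

>>> apply_moves(commands=[[[0.04, 0.01, 0], 0, 1], [[0.04, 0.01, 0], 0, 1], [[0.04, 0.01, 0], 0, 1], [[0.04, 0.01, 0], 0, 1], [[0, 0, 0], 0, 1], [[-0.3, 0, 0], 0, 1], [[-0.6, 0, 0], 0, 1], [[-1.2, 0, 0], 0, 1], [[-3, 0, 0], 0, 1], [[-4, 0, 0], 0, 1], [[-4, 0, 4], 0, 1], [[-4, 0, 8], 0, 1]])

```text
clock: 18.05
tool_pos: [0.5048, 0.1095, 0.1148]
orientation: [-179.8, -0.2, 179.5]
force: [1.2, 0.9, 0.4]
opening: 0.0005
gripper_force: 0.0
```

>>> apply_moves(commands=[[[3, 0, 4], 0, 0.6], [[6, 0, 8], 0, 0.6], [[9, 0, 12], 0, 0.6], [[12, 0, 14], 0, 0.6], [[15, 0, 14], 0, 0.6], [[15, 0, 14], 0, 0.6], [[15, 0, 14], 0, 0.6], [[15, 0, 14], 0, 0.6]])

```text
clock: 18.72
tool_pos: [0.6566, 0.1103, 0.2546]
orientation: [-180.0, -0.1, 179.4]
force: [-0.6, 0.4, -0.6]
opening: 0.035
gripper_force: 0.0
```

Run:
```python
from m import *
o=ctrl.get_obs(); print(o['tool_pos'],fx(o['tool_pos']),o['force'],o['clock'],o['opening'],o['orientation'])
s=ctrl.snapshot('wrist'); save(s,'w7',(100,0,500,260),2); pickle.dump(s,open('w7.pkl','wb'))
for t in ['keeper_knob','plate_left_end']: print(t,[(np.round(r['at']).tolist(),round(r['score'],2)) for r in ctrl.spot_point(s,t)][:4])
```

```text
[0.65659545 0.11028359 0.25464132] [79.00020297 11.55980316] [-0.63542046  0.35786174 -0.58796807] 18.7167 0.03499932952598179 [-1.79991079e+02 -6.15486203e-02  1.79444307e+02]
keeper_knob [([208.0, 180.0], 0.97), ([508.0, 1.0], 0.38)]
plate_left_end [([72.0, 277.0], 0.97), ([310.0, 116.0], 0.92), ([5.0, 98.0], 0.59)]
```

View pics/w7.png

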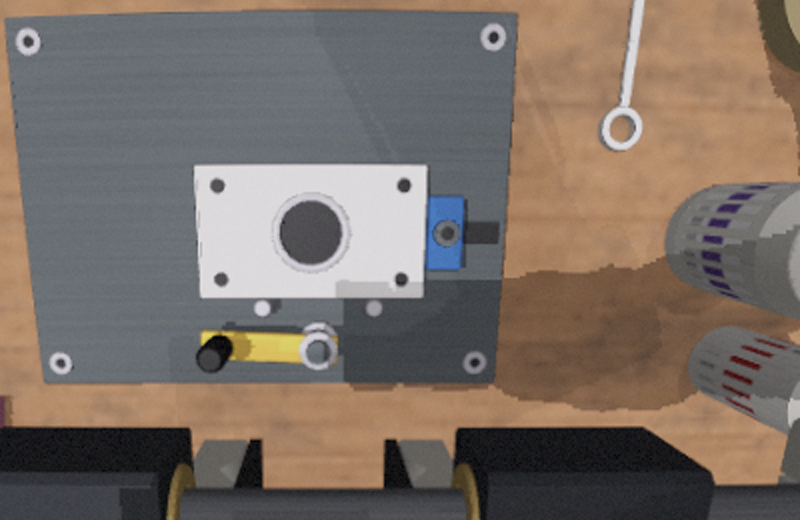

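The plate is home: its left end touches the stop at (427,230) and its far edge meets both pins at (262,300) and (374,300). Now measure the knob and check for tall neighbours (the grey pipe).

Run:
```python
from m import *
s7=pickle.load(open('w7.pkl','rb'))
for n,p,z in [('top',(209,356),.08),('post',(318,346),.045),('pinR',(262,308),.03),('pinL',(374,308),.03)]: print(n,fx(atz(s7,f(*p),z)).round(1))
x,e=tri([(s,f(280,325)),(s7,f(209,356))]);print('knob tri',x.round(4),e,fx(x))
c=ctrl.snapshot('scene')
for p in [(265,225),(300,250),(365,180),(330,215)]:
    print('pipe',[atz(c,np.array(p)/1.5,z)[:2].round(3) for z in (0,.05,.1)])
for p in [(195,166),(427,166),(424,297),(200,297)]: print('plate',fx(atz(s7,f(*p),.028)).round(1))
print(fx(atz(s7,f(428,197),.034)))
```

```text
top [ 80.6 -50.6]
post [82.4  9.4]
pinR [ 61.2 -25.7]
pinL [61.3 44.4]
knob tri [0.6504 0.0517 0.1024] [np.float64(0.002311761057875853), np.float64(0.002311761057875864)] [ 73.37360292 -47.02915413]
pipe [array([0.995, 0.132]), array([0.943, 0.145]), array([0.891, 0.159])]
pipe [array([0.861, 0.088]), array([0.815, 0.104]), array([0.769, 0.119])]
pipe [array([ 1.027, -0.199]), array([ 0.973, -0.17 ]), array([ 0.92 , -0.142])]
pipe [array([ 0.943, -0.041]), array([ 0.893, -0.02 ]), array([0.843, 0.001])]
plate [-24.  -63.9]
plate [-23.8  74.6]
plate [54.6 75.8]
plate [ 54.4 -64.7]
[-5.61316359 74.83351474]
```

The knob is at about fixture (79.5, −50), which is 60 mm from the post and a≈0.1 rad. The pipe stands clear, at x≥0.8. Turn, then descend with the open fingers around the knob, stopping high first.

>>> apply_moves(commands=[[[0, -2, 0], 0.12, 0.43], [[0, -4, 0], 0.24, 0.43], [[0, -6.1, 0], 0.36, 0.43], [[0, -6.1, 0], 0.48, 0.43], [[0, -6.1, 0], 0.6, 0.43], [[0, -6.1, 0], 0.72, 0.43], [[0, -6.1, 0], 0.84, 0.43], [[0, -6.1, 0], 0.96, 0.43], [[0, -6.1, 0], 1.08, 0.43], [[0, -6.1, 0], 1.2, 0.43], [[0, -6.1, -2], 1.32, 0.43], [[0, -6.1, -4], 1.44, 0.43], [[0, -6.1, -8], 1.47, 0.43], [[0, -6.1, -12], 1.47, 0.43], [[0, -6.1, -13], 1.47, 0.43], [[0, -6.1, -13], 1.47, 0.43]])

```text
clock: 20.25
tool_pos: [0.6544, 0.0489, 0.1225]
orientation: [179.7, -0.2, -96.3]
force: [-0.9, -0.9, 0.7]
opening: 0.0498
gripper_force: 0.0
```

Run:
```python
from m import *
o=ctrl.get_obs(); print(o['tool_pos'],fx(o['tool_pos']),o['orientation'],o['force'],o['clock'],o['opening'])
w=ctrl.snapshot('wrist'); c=ctrl.snapshot('side'); d=ctrl.snapshot('scene')
save(w,'w8a',scale=1)
im=np.hstack([w['img'][100:384,100:412],cv2.resize(d['img'][130:230,180:300],(341,284))])
cv2.imwrite('pics/w8.png',im[:,:,::-1])
```

```text
[0.65442781 0.04886105 0.12247058] [ 77.38920066 -49.87985111] [ 1.79654514e+02 -1.53832026e-01 -9.63099592e+01] [-0.9339252  -0.86447381  0.7391962 ] 20.25 0.04980016181506748
```

View pics/w8.png

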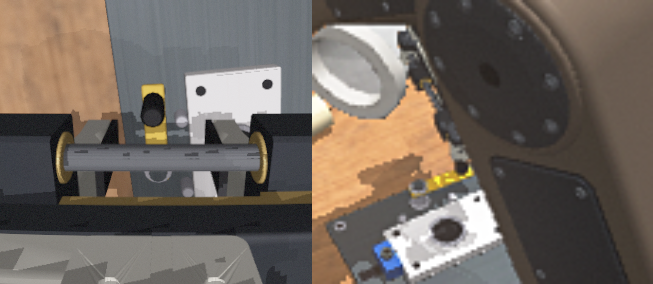

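The wrist view shows the knob at (253,207), midway between the open fingers. Check its position, then descend.

Run:
```python
from m import *
w=ctrl.snapshot('wrist')
for p in [(253,200),(253,207)]:
    for z in (.08,.061): print(p,z,fx(atz(w,p,z)).round(1))
x,e=ctrl.get_obs()['tool_pos'],0;print(fx(x).round(1),x)
```

```text
(253, 200) 0.08 [ 85.6 -60.3]
(253, 200) 0.061 [ 86.7 -54.4]
(253, 207) 0.08 [ 86.1 -55.3]
(253, 207) 0.061 [ 87.3 -49. ]
[ 81.5 -48.9] [0.65854486 0.0497685  0.12853427]
```

>>> apply_moves(commands=[[[0, 0, -1.5], 0, 0.43], [[0, 0, -3], 0, 0.43], [[0, 0, -4.5], 0, 0.43], [[0, 0, -5.5], 0, 0.43], [[0, 0, -5.5], 0, 0.43], [[0, 0, -5.5], 0, 0.6], [[0, 0, -5.5], 0, 0.7], [[0, 0, -5.5], 0, 0.72], [[0, 0, -5.5], 0, 0.72]])

```text
clock: 21.2
tool_pos: [0.6575, 0.0495, 0.0717]
orientation: [-179.9, 0.0, -96.3]
force: [-0.2, 0.1, 0.6]
opening: 0.0288
gripper_force: 0.0
```

Run:
```python
from m import *
o=ctrl.get_obs(); print(o['tool_pos'],fx(o['tool_pos']),o['orientation'],o['force'],o['clock'],o['opening'],o['gripper_force'])
p0=fx(o['tool_pos'])
a0=np.arctan2(85-p0[0],10-p0[1]); print('a0',a0)
# arc, tool centre leading by 4mm (angle .067)
W0=o['tool_pos'][:2]
for a in np.arange(.15,1.70,.1):
    P=np.array([85-60*np.sin(a),10-60*np.cos(a)])/1000
    d=(R@P+t-W0)*100; print(f'[[{d[0]:.1f}, {d[1]:.1f}, 0], {-(a-.1):.2f}, 0.72]',end=', ')
```

```text
[0.65750405 0.04946388 0.07165038] [ 80.4598519  -49.24917493] [-1.79914468e+02  3.44839805e-02 -9.62976015e+01] [-0.17264014  0.10572973  0.56364274] 21.2 0.02879390613559176 0.0
a0 0.0764785824338966
[[-0.4, -0.0, 0], -0.05, 0.72], [[-1.0, 0.1, 0], -0.15, 0.72], [[-1.6, 0.3, 0], -0.25, 0.72], [[-2.2, 0.5, 0], -0.35, 0.72], [[-2.7, 0.8, 0], -0.45, 0.72], [[-3.2, 1.2, 0], -0.55, 0.72], [[-3.6, 1.6, 0], -0.65, 0.72], [[-4.0, 2.0, 0], -0.75, 0.72], [[-4.4, 2.5, 0], -0.85, 0.72], [[-4.7, 3.0, 0], -0.95, 0.72], [[-5.0, 3.5, 0], -1.05, 0.72], [[-5.2, 4.1, 0], -1.15, 0.72], [[-5.4, 4.7, 0], -1.25, 0.72], [[-5.5, 5.3, 0], -1.35, 0.72], [[-5.5, 5.9, 0], -1.45, 0.72], [[-5.5, 6.4, 0], -1.55, 0.72],
```

>>> apply_moves(commands=[[[-0.4, 0, 0], -0.05, 0.72], [[-1.0, 0.1, 0], -0.15, 0.72], [[-1.6, 0.3, 0], -0.25, 0.72], [[-2.2, 0.5, 0], -0.35, 0.72], [[-2.7, 0.8, 0], -0.45, 0.72], [[-3.2, 1.2, 0], -0.55, 0.72], [[-3.6, 1.6, 0], -0.65, 0.72], [[-4.0, 2.0, 0], -0.75, 0.72], [[-4.4, 2.5, 0], -0.85, 0.72], [[-4.7, 3.0, 0], -0.95, 0.72], [[-5.0, 3.5, 0], -1.05, 0.72], [[-5.2, 4.1, 0], -1.15, 0.72], [[-5.4, 4.7, 0], -1.25, 0.72], [[-5.5, 5.3, 0], -1.35, 0.72], [[-5.5, 5.9, 0], -1.45, 0.72], [[-5.5, 6.2, 0], -1.5, 0.72], [[-5.5, 6.2, 0], -1.5, 0.72]])

```text
clock: 22.62
tool_pos: [0.6025, 0.1115, 0.0714]
orientation: [-180.0, 0.1, 177.6]
force: [0.6, -1.2, 1.0]
opening: 0.0248
gripper_force: 0.4
```

Run:
```python
from m import *
o=ctrl.get_obs(); p0=fx(o['tool_pos']); print(o['tool_pos'],p0,o['orientation'],o['force'],o['clock'],o['opening'],np.arctan2(85-p0[0],10-p0[1]))
```

```text
[0.60249201 0.11145886 0.07138987] [24.88833182 12.24479618] [-1.79989780e+02  7.05735299e-02  1.77645625e+02] [ 0.58241089 -1.15911091  0.97502178] 22.6167 0.024755038924858634 1.6081227498723096
```

Push slightly further to the end, hold, then centre, open and lift.

>>> apply_moves(commands=[[[0, 0.15, 0], 0, 0.72], [[0, 0.25, 0], 0, 0.72], [[0, 0.25, 0], 0, 0.72], [[0, 0.25, 0], 0, 0.72]])

```text
clock: 22.95
tool_pos: [0.6023, 0.1119, 0.0712]
orientation: [-179.9, 0.0, 177.9]
force: [2.8, -10.3, 1.9]
opening: 0.0251
gripper_force: 5.0
```

>>> apply_moves(commands=[[[0, -0.3, 0], 0, 0.72], [[0, -0.5, 0], 0, 0.6], [[0, -0.5, 0], 0, 0.5], [[0, -0.5, 0], 0, 0.5], [[0, -0.5, 0], 0, 0.5], [[0, -0.5, 3], 0, 0.5], [[0, -0.5, 7], 0, 0.5], [[0, -0.5, 11], 0, 0.5], [[3, -0.5, 15], 0, 0.5], [[6, -0.5, 18], 0, 0.5], [[6, -0.5, 18], 0, 0.5], [[6, -0.5, 18], 0, 0.5]])

```text
clock: 23.95
tool_pos: [0.6645, 0.1094, 0.253]
orientation: [179.9, 0.3, 177.7]
force: [0.4, 0.1, -1.1]
opening: 0.044
gripper_force: 0.0
```

Run:
```python
from m import *
o=ctrl.get_obs(); print(o['tool_pos'],o['force'],o['clock'])
s=ctrl.snapshot('wrist'); save(s,'w9',(100,0,500,260),2); pickle.dump(s,open('w9.pkl','wb'))
```

```text
[0.66446193 0.1093987  0.25303802] [ 0.3963958   0.09144376 -1.11384473] 23.95
```

View pics/w9.png

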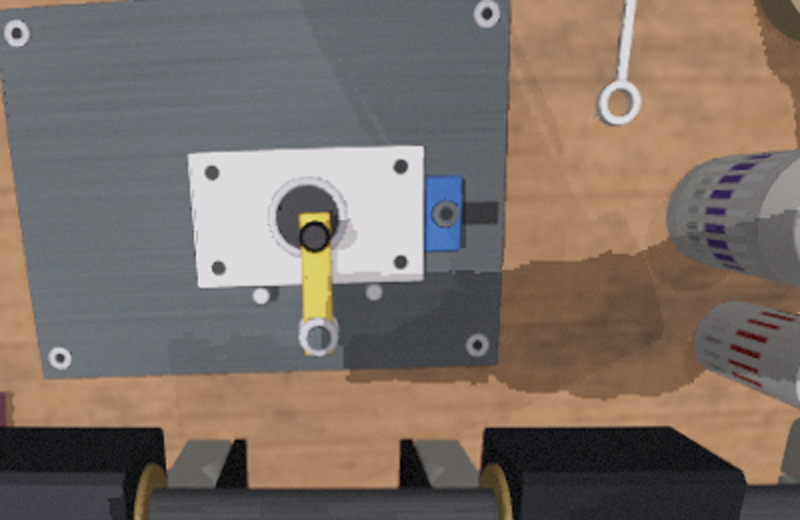

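The keeper hit its end stop (10 N) and lies over the plate, with its knob at (314,235). The plate still touches the stop at column 425 and both pins at row ~290. Handing in.

```bash
python3 -c "
from plant import ctrl
print(ctrl.close_job())"
```

```text
the job is handed in; nothing more can be done
None
```

The plate was pressed home on both pins and the blue end stop with a final push of about 14 N, the keeper was swung to its end over it, and the job was handed in at about 24 s of the 72 s allowed; no verdict was returned.

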